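# Clip a sediment sample carrier in the viewer, capture, and swing the clip clear

## Task

Take a picture of the sample in the small viewer: swing the spring clip round by its red knob, up onto the ledge of the orange sample carrier, until its tip bears snugly against the front of the grey sample frame and presses the carrier home against the black fence, but gently, for the sample cracks under a hard push. Let only the clip touch the carrier, not your fingers, and leave the clip there while you press the blue capture button all the way down and let it up again. Then swing the clip clear, right back to its park stop, without dragging the carrier back from the fence, and leave the bottles and beaker alone.

Things in the scene. Friction and masses are not known exactly. Their poses are not given: they have to be found in the camera images.
- viewer: White box with an aluminium deck, fixed. Origin on the table; x runs along the carrier's channel toward the fence, y to the left, z up. Deck 45 mm above the table, x -105 to +85 mm, y -100 to +70 mm. Side guides 5 mm high (y +-29.5 to +-35.5 mm, x -31 to +43 mm) form the channel with 1.5 mm play. Clip pivot at x 0, y -75 mm.
- clip_pivot (a point): On the axis of the clip's vertical pivot screw, 30 mm above the deck. The pivot screw's head reaches 26 mm above the deck.
- clip_knob (a point): Centre of the clip's upright red knob: a 14 mm thick cylinder, 28 mm tall (from 23 to 51 mm above the deck), 50 mm from the pivot axis. It stands on a flat steel lever 12 mm wide whose top is 21 mm above the deck.
- clip_tip (a point): Lowest point of the round end (5 mm radius) of the clip's sprung blade, 75 mm from the pivot axis, beyond the knob. Free, it hangs 3 mm above the deck; the blade yields upward, pressing with 1 to 2 N. Seated, it is 5 mm in front of the step. Pushing it up the ramp takes 2 to 5 N at the knob; 9 to 12 N at the knob, held a moment, seats it snugly.
- clip (a joint): Angle of the clip about its pivot, rad. 0 = park stop, arm pointing along the viewer's -x; grows clockwise seen from above; at 1.57 the arm points along the viewer's +y, across the carrier's ledge. Slightly stiff; stays where left. It meets the step between about 1.38 and 1.76, depending on fence and frame; no other stop before 1.95.
- fence: Black bar with two brass screws, fixed, set at a different place along the channel each time, 14 x 64 x 14 mm, standing on the deck. Origin at deck level in the middle of the face that looks to the carrier (viewer -x); axes as the viewer's.
- carrier: Loose orange plate, 74 x 56 mm, 250 g, 4 to 12 mm short of the fence. Origin at deck level, x to the fence, where its end is at x +32 mm. x -42 to -32 is a ramp from 2 to 6.5 mm high, then a flat ledge 6.5 mm high. On it is clamped a grey sample frame, 30 x 50 mm, 6 mm high; its front (the step) is set differently each time, at x -18 to -4. The sample cracks at 12 N carrier on fence.
- capture (a joint): Travel of the blue capture button, m: 0 = up, grows to 0.005 fully down; a spring of up to 4 N lifts it again.
- capture_top (a point): Centre of the top face of the round blue capture button (24 mm across) near the deck's left front corner.
- sample_1: Brown dropper bottle, 33 x 34 x 102 mm, loose bystander. Origin under its centre.
- beaker: Steel beaker, 67 mm across, 78 mm tall, loose bystander. Origin under its centre.
- bottle_open: Red-brown open bottle, 68 mm across, 156 mm tall, loose bystander. Origin under its centre.

How it is judged:
By the outcome, as a careful person would: the job done as asked, in the order asked, and still so for the second after the job is handed in, with the robot touching nothing.
It also fails if it takes over 67 s, if anything falls off the work surface, if the arm or the gripper's body presses on something with over 40 N, if the wrist force passes 120 N, or if a joint passes its speed limit or range.

## Robot

A 7-joint arm with a two-finger parallel gripper is mounted at the origin on a cart in front of the work surface, level with it; the furniture and walls round the work are solid. World frame = base frame: x ahead of the robot, y to its left, z up, the work surface at z = 0. Lengths are in m, angles in rad, forces in N, time in s.
With the tool pointing down it reaches from about 0.425 to 0.975 m from the base axis. Payload 16.7 kg.
Tool frame: the origin (TCP) lies on the centre line of the jaws, within the pads' length; the fingertips stand 22 mm ahead of it and the grasp point (between the pads) lies 3 mm ahead of it (manip.finger_overhang is the distance from the TCP to the fingertips, in m); z points along the fingers, y is the line along which they close (so a half turn about z gives the same grasp; the last joint's range is limited). The gripper opens to 85 mm and grips with 20 to 120 N. Pads are 22 mm wide; open, the fingers measure 114 mm over their backs; the gripper's body (76 mm by 85 mm) begins 54 mm behind the grasp point. The pads swing forward as they close: fully open they stand 13 mm farther back than shut.
Start: joints at [-1.411, 0.426, 0.074, 1.606, -0.034, 1.111, -0.067], TCP at [0.206, 0.643, 0.253] pointing down, gripper open.
Joint ranges: [-2.85, 2.85], [-0.5, 2.14], [-1.23, 1.37], [0.21, 2.46], [-1.02, 4.16], [0.16, 2.05], [-2.73, 2.73]. Speed limits (rad/s): [1.89, 1.89, 2.39, 2.39, 3.01, 3.01, 3.01].

## Interface

Orientations are given as [roll, pitch, yaw] about the fixed x, y, z axes, in that order (R = Rz(yaw) Ry(pitch) Rx(roll)).
In Python, from station import manip, ik, optics, read_time, read_joints, read_joint_vel, read_tau, read_eef_pos, read_eef_rot, read_force, read_moment, read_opening, read_grip_force gives the robot as it stands. The module is installed in compiled form; this text tells all that it offers. Calls block until the motion is done:
- manip.move_to(position, orientation): joint-space move of the TCP to a pose.
- manip.servo_line(position, attitude=None, vel=0.15, until_force=None): straight line of the TCP; attitude=None keeps the orientation; vel is the mean speed in m/s. With until_force (N) it stops when the force on the tool has changed by that much, and returns True; else False.
- manip.goto_joints(angles): joint-space move.
- manip.gripper_to(opening, grip_force=None): finger opening in m; grip_force is the grip in N (None keeps the last); returns when the fingers have stopped.
- manip.sleep(seconds).
- ik(position, orientation): joint angles nearest the present ones, or None.
- optics.read_camera(name): name is "scene" or "side" or "wrist"; returns (picture, depth): 420x560x3 uint8, blue, green, red; 420x560 float32, m along the optical axis (not along the pixel's ray), 0 where there is no reading.
- optics.camera_model(name): a dict with "fx", "fy", "cx", "cy" (pixels), "xyz" and "attitude" of the camera in the world. Camera axes: x right, y up, looking along -z (the intrinsics and any distortion apply to the point x, -y, -z); pixel columns grow to the right and rows downward; lengths in m; the calibration is good to about 2 mm. The wrist camera is an equidistant fisheye: a pixel r from the principal point sees the ray r / f radians off the axis. A picture is of the moment at which its call begins: read the wrist's pose just before it. camera_model takes no time and is no camera call; for the wrist camera it gives the pose at the moment of the call.
A pose or a line that the arm cannot do raises manip.Unreachable and nothing moves.
- manip.sign_off(): hands the job in; it is judged then, once.
Readings, each from a call of its own:
- read_time(): time.
- read_joints(): joint angles.
- read_joint_vel(): joint speeds.
- read_tau(): joint torques, N m.
- read_eef_pos(): TCP position.
- read_eef_rot(): TCP orientation.
- read_force(): force on the tool from outside, world axes, zero at the start.
- read_moment(): the same for the moment, N m.
- read_opening(): finger opening in m.
- read_grip_force(): force on a finger pad.
Only numpy, scipy, OpenCV 4.12 (cv2) and the standard library are available. Lean on these libraries where they do the work, as an engineer would, in place of code of your own. Each camera call takes 0.05 s, during which the arm holds its last target. There are 200 camera calls.

## Working session

There is one attempt and no reset: what is moved stays moved. The work goes in short steps, each a Python script; the robot and the scene stay as the last script left them, time stands still between calls to the robot, and variables do not carry over. Pictures are saved under pics/ and viewed, at most 10 in all, crops included, and the job is handed in when it is done.

```bash
mkdir -p pics
cat > h.py <<'E'
import numpy as np, cv2
from scipy.spatial.transform import Rotation as R
from station import *
def snap(n,f):
    m=optics.camera_model(n); im,d=optics.read_camera(n); cv2.imwrite(f'pics/{f}.png',im); np.savez(f'pics/{f}.npz',im=im,d=d,**{k:np.array(v) for k,v in m.items()})
    return im,d,m
def load(f):
    z=np.load(f'pics/{f}.npz'); return z['im'],z['d'],z
def cloud(d,m,n):
    v,u=np.mgrid[:d.shape[0],:d.shape[1]]; x=(u-m['cx'])/m['fx']; y=(v-m['cy'])/m['fy']
    if n=='wrist':
        th=np.hypot(x,y); s=np.where(th>1e-9,np.tan(np.minimum(th,1.5))/np.maximum(th,1e-9),1); x=x*s;y=y*s
    P=np.stack([x*d,-y*d,-d],-1)
    A=np.array(m['attitude']); r=R.from_euler('xyz',A) if A.shape==(3,) else R.from_matrix(A)
    return P@r.as_matrix().T+np.array(m['xyz'])
E
python3 - <<'E'
from h import *
for n in ['scene','side','wrist']:
    im,d,m=snap(n,n+'0'); print(n,m)
print(read_time(),read_eef_pos(),read_eef_rot())
a=[cv2.imread(f'pics/{n}0.png') for n in ['scene','side']]
E
```

```text
scene {'fx': 499.3052984476199, 'fy': 499.3052984476199, 'cx': 276.6259331682905, 'cy': 210.34682572833776, 'xyz': array([-0.12438009, -0.45428747,  0.76324544]), 'attitude': array([ 0.91897192,  0.00984757, -0.75885176])}
side {'fx': 515.4074664392823, 'fy': 515.4074664392823, 'cx': 280.49372910830584, 'cy': 218.2251125168373, 'xyz': array([ 0.26699316, -0.84009786,  0.80154344]), 'attitude': array([ 0.96589918, -0.02528177, -0.17572153])}
wrist {'fx': 325.19226210127806, 'fy': 325.19226210127806, 'cx': 276.6024446946521, 'cy': 208.56135087825422, 'xyz': array([0.12930468, 0.66746731, 0.37307974]), 'attitude': array([-0.32129623,  0.00133686,  1.26054371])}
0.15 [0.20575284 0.64257198 0.25277799] [-3.14062153e+00  7.40466944e-05  2.83167788e+00]
```

View pics/scene0.png

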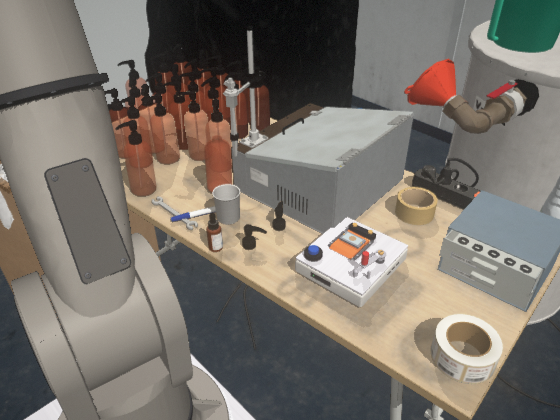

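View pics/side0.png

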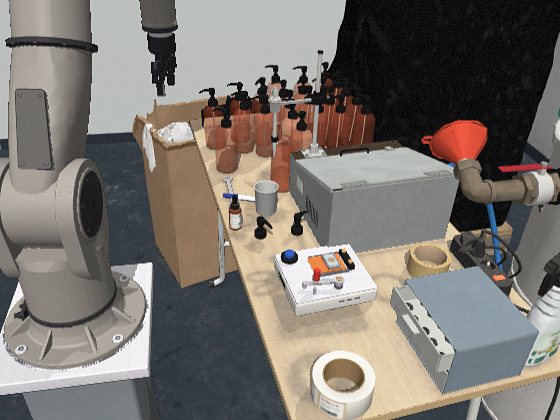

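The scene shows the viewer at about (350,258), the blue button at (313,252), red knob at (365,258), orange carrier at (353,240); the clip is parked. The box and bottles stand behind it.

Run:
```python
from h import *
for n in ['scene','side']:
    im,d,m=load(n+'0'); P=cloud(d,m,n); b,g,r=[im[...,i].astype(int) for i in range(3)]
    win=np.zeros(d.shape,bool)
    if n=='scene': win[215:305,290:412]=1
    else: win[240:315,270:380]=1
    for k,msk in dict(blue=(b>r+60)&(b>g+40),red=(r>150)&(g<60)&(b<60),orange=(r>170)&(g>60)&(g<150)&(b<80)).items():
        q=P[win&msk&(d>0)]; print(n,k,len(q),q.mean(0).round(4),np.median(q,0).round(4),q.max(0).round(3))
    q=P[win&(d>0)&(abs(P[...,2]-.045)<.006)]; rc=cv2.minAreaRect((q[:,:2]*1000).astype(np.float32)); print(rc, np.median(q[:,2]))
```

```text
scene blue 82 [0.4651 0.0652 0.063 ] [0.4646 0.0647 0.0638] [0.485 0.078 0.067]<stdin>:8: RuntimeWarning: Mean of empty slice.
  ret = um.true_divide(
  return _methods._mean(a, axis=axis, dtype=dtype,
Traceback (most recent call last):
ValueError: zero-size array to reduction operation maximum which has no identity
```

Run:
```python
from h import *
for n in ['scene','side']:
    im,d,m=load(n+'0'); P=cloud(d,m,n); hsv=cv2.cvtColor(im,cv2.COLOR_BGR2HSV); h,s,v=[hsv[...,i].astype(int) for i in range(3)]
    win=np.zeros(d.shape,bool)
    if n=='scene': win[215:305,290:412]=1
    else: win[240:315,270:380]=1
    for k,msk in dict(blue=(h>100)&(h<130)&(s>150),red=((h<4)|(h>174))&(s>150),orange=(h>5)&(h<18)&(s>180)&(v>120)).items():
        q=P[win&msk&(d>0)]; print(n,k,len(q),np.median(q,0).round(4) if len(q) else 0,q.max(0) if len(q) else 0)
    q=P[win&(d>0)&(abs(P[...,2]-.045)<.006)]; rc=cv2.minAreaRect((q[:,:2]*1000).astype(np.float32)); print(rc, np.median(q[:,2]))
```

```text
scene blue 7 [0.4613 0.0612 0.0649] [0.47390861 0.06334693 0.06621206]
scene red 35 [ 0.5027 -0.0412  0.0937] [ 0.5075714  -0.03288972  0.09616456]
scene orange 0 0 0
((538.1159057617188, 55.92669677734375), (199.7569122314453, 243.02703857421875), 6.211131572723389) 0.043822945157529936
side blue 79 [0.4669 0.0622 0.065 ] [0.59174169 0.07831664 0.06863806]
side red 67 [ 0.504  -0.0422  0.0875] [ 0.5104663  -0.03318276  0.09892356]
side orange 110 [0.544  0.0288 0.0515] [0.58619035 0.06442421 0.05712668]
((576.6591796875, 34.99663543701172), (268.3014221191406, 198.1073455810547), 6.779721260070801) 0.045512288156333014
```

Run:
```python
from h import *
H=np.zeros((14,22))
for n in ['scene','side']:
    im,d,m=load(n+'0'); P=cloud(d,m,n)[d>0]
    P=P[(P[:,0]>.25)&(P[:,0]<.95)&(P[:,1]>-.3)&(P[:,1]<.8)&(P[:,2]<.9)]
    np.maximum.at(H,(((P[:,0]-.25)/.05).astype(int),((P[:,1]+.3)/.05).astype(int)),P[:,2])
print('y  ',*[f'{-30+5*i:3d}' for i in range(22)])
for i,r in enumerate(H): print(25+5*i,*[f'{int(x*100):3d}' for x in r])
for p in [(.5,0,.3),(.5,0,.35),(.5,0.1,.4)]:
  for y in [3.14,2.8,1.57,1.2,-1.57]: print(p,y,ik(p,[np.pi,0,y]))
```

```text
y   -30 -25 -20 -15 -10  -5   0   5  10  15  20  25  30  35  40  45  50  55  60  65  70  75
25   0   0   0   0   0   0   0   0   0   0   0   0   0   0   0   0   0   0  49   0   0   0
30   0   0   0   0   0   0   0   0   0   0   0   7   0   0   1   0   0  20  20   0  20  20
35   0   0   0   0   0   0   0   0   0   0   0  10   0   1   1   1   1  20  17   0  19  20
40   5   5   0   0   3   4   4   5   0   5   6   0   8   8   1   0   0  13   0  16  20  20
45   5   5   0   0   6   9   6   6   0   0   0  34  36   8  14  14   0   0  13  20  20  20
50   5   5   0   0   6   9   6   5   4   0  18  17  32  31  15  15   0   0  14  20  20  20
55   5   4   0   0   6   7   6  21  21  19  18  17  16  42  41  13  20  20  20  20  20  20
60  11  11  11  11   4   4   6  21  21  19  18  17  16  37  31   0  20  20  14  19  20  20
65  12  12  12  12   0   0   0   0  21  20  18  17  16  16  14   0   0   0  16  20  20  19
70  12  12  12  12   0   0   4  33  21  20  19  17  16  16  14   0   0   0  20  20  20  19
75  12  12  12  12  30  31  38  37  21  20  19  17  16  15  14   0   0   5  16  20  20  20
80  26 
[... 920 characters left out ...]
597]
(0.5, 0, 0.35) 1.57 [-0.93544916  0.03916029  0.84878685  1.90005432 -0.03134031  1.21581019
 -0.07694274]
(0.5, 0, 0.35) 1.2 [-0.96127033  0.03926831  0.87639379  1.90087057 -0.03217962  1.21575445
 -0.44486213]
(0.5, 0, 0.35) -1.57 None
(0.5, 0.1, 0.4) 3.14 [-0.84450734  0.02998084  0.54215776  1.79328263 -0.01595676  1.32265678
  1.27057475]
(0.5, 0.1, 0.4) 2.8 [-0.87837988  0.02901513  0.57737423  1.79471441 -0.01633629  1.32259625
  0.93201901]
(0.5, 0.1, 0.4) 1.57 [-0.99355895  0.02596019  0.69718301  1.79928686 -0.01719455  1.32243669
 -0.29311109]
(0.5, 0.1, 0.4) 1.2 [-1.02554696  0.02517711  0.73048185  1.80046975 -0.01732983  1.32240368
 -0.6617581 ]
(0.5, 0.1, 0.4) -1.57 None
```

Run:
```python
from h import *
D=lambda y:[np.pi,0,y]
manip.servo_line([.206,.6,.42],vel=.3); 
manip.servo_line([.27,.40,.45],vel=.4)
manip.servo_line([.43,.08,.42],D(3.14),vel=.35)
manip.servo_line([.50,.0,.30],D(3.14),vel=.25)
print(read_time(),read_eef_pos(),read_joints().round(2),read_force())
manip.sleep(.2); im,d,m=snap('wrist','w1'); print(m)
```

```text
3.525 [0.49995935 0.00079996 0.30035723] [-0.91  0.1   0.85  1.97 -0.08  1.11  1.55] [-0.11128741  0.45411637  1.16968839]
{'fx': 325.19226210127806, 'fy': 325.19226210127806, 'cx': 276.6024446946521, 'cy': 208.56135087825422, 'xyz': array([0.41961748, 0.00074112, 0.42113079]), 'attitude': array([-3.22418388e-01, -1.13269082e-03,  1.57011901e+00])}
```

View pics/w1.png

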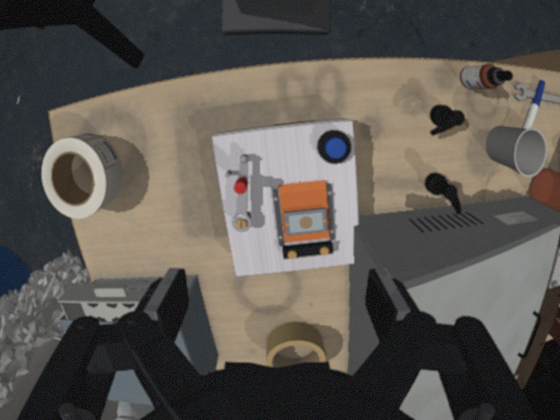

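The wrist view shows the deck at (215–357, 122–275), knob (240,185), pivot (241,222), button (334,147), step about row 208 and fence (307,247). The grey box stands close on the deck's left side.

```bash
cat > pose.py <<'E'
from h import *
from scipy.optimize import least_squares
def an(f,v=True):
    im,d,m=load(f); P=cloud(d,m,'wrist'); hsv=cv2.cvtColor(im,cv2.COLOR_BGR2HSV); h,s,vv=[hsv[...,i].astype(int) for i in range(3)]
    return im,d,P,h,s,vv
E
python3 - <<'E'
from pose import *
im,d,P,h,s,v=an('w1')
X=P[...,0];Y=P[...,1];Z=P[...,2]
w=np.zeros(d.shape,bool); w[112:285,205:365]=1
dk=w&(abs(Z-.045)<.005)&(s<40)&(v>120)
n,lab,st,_=cv2.connectedComponentsWithStats(dk.astype(np.uint8)); k=1+np.argmax(st[1:,4]); q=P[lab==k]
rc=cv2.minAreaRect((q[:,:2]*1000).astype(np.float32)); print(rc,np.median(q[:,2]),cv2.boxPoints(rc).round(1).tolist())
for k,msk in dict(blue=(h>100)&(h<130)&(s>120),red=((h<4)|(h>174))&(s>150),orange=(h>4)&(h<18)&(s>150)&(v>110)).items():
    q=P[w&msk]; print(k,len(q),np.median(q,0).round(4),q.min(0).round(4),q.max(0).round(4))
    if k!='orange':
        t=q[q[:,2]>q[:,2].max()-.006]; c,r=cv2.minEnclosingCircle((t[:,:2]*1000).astype(np.float32)); print(' circ',c,r)
for u,vv in [(241,222),(305,186),(305,204),(307,222),(307,247),(275,214),(336,214)]: print(u,vv,P[vv,u].round(4))
b=P[w&(Z>.1)]; print('box',b.min(0).round(3) if len(b) else 0)
bb=P[(Z>.1)&(X>.45)&(X<.75)&(Y>.0)]; print(bb.min(0),np.percentile(bb[:,1],1)); print(manip.finger_overhang)
c=im[110:290,190:380]; cv2.imwrite('pics/c1.png',cv2.resize(c,None,fx=3.3,fy=3.3,interpolation=2))
E
```

```text
((538.9825439453125, 18.149803161621094), (186.90037536621094, 166.73374938964844), 6.698236465454102) 0.04479292940232962 [[436.3999938964844, 90.0], [455.8999938964844, -75.5], [641.5, -53.70000076293945], [622.0999755859375, 111.80000305175781]]
blue 399 [0.4673 0.0662 0.0652] [0.4196 0.0007 0.0551] [0.4807 0.0804 0.4211]
 circ (419.61749267578125, 0.7411186099052429) 9.999999747378752e-05
red 130 [ 0.5028 -0.0365  0.0953] [ 0.4981 -0.0422  0.0762] [ 0.5103 -0.0313  0.0979]
 circ (504.46868896484375, -37.04713439941406) 6.132263660430908
orange 1419 [0.5303 0.0326 0.051 ] [0.4196 0.0007 0.0456] [0.5859 0.0652 0.4211]
241 222 [ 0.5533 -0.0402  0.0701]
305 186 [0.5158 0.0347 0.0488]
305 204 [0.5372 0.035  0.052 ]
307 222 [0.5576 0.0374 0.0589]
307 247 [0.5907 0.0385 0.0588]
275 214 [ 0.5505 -0.0009  0.0501]
336 214 [0.5526 0.0749 0.0445]
box [0.42  0.001 0.1  ]
[4.79120835e-01 1.23862305e-05 1.00007793e-01] 0.0018673567638903107
0.022
```

View pics/c1.png

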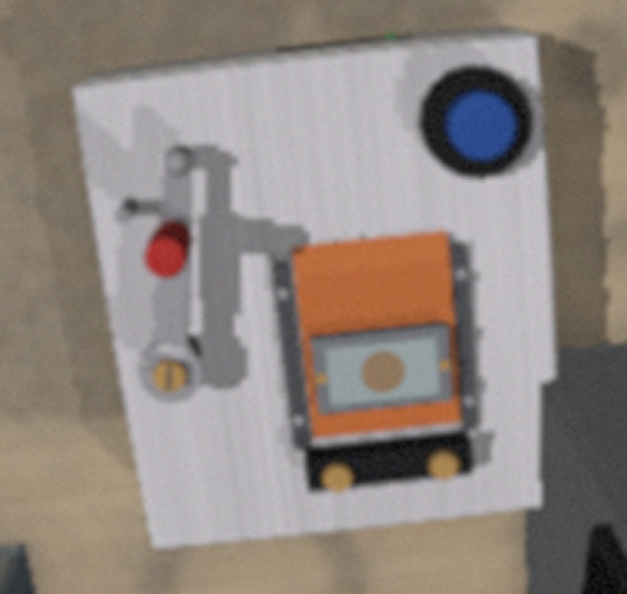

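The crop shows the clip parked slightly askew, knob at crop (166,255), pivot (170,375), tip (180,160), a small post at (130,205); frame front at row ~330, fence at ~440, button (480,125).

Run:
```python
from pose import *
im,d,P,h,s,v=an('w1')
w=np.zeros(d.shape,bool); w[112:285,205:275]=1
c,sn=np.cos(.117),np.sin(.117)
q=P[w&(P[...,2]>.049)&(P[...,2]<.2)]; D=q[:,:2]-[.5472,.0342]; V=np.c_[D@[c,sn],D@[-sn,c]]*1000
H=np.zeros((20,12)); np.maximum.at(H,(np.clip(((V[:,0]+90)/5).astype(int),0,19),np.clip(((V[:,1]+105)/5).astype(int),0,11)),q[:,2]*1000-45)
print('y   ',*[f'{-105+5*i:4d}' for i in range(12)])
for i,r in enumerate(H): print(f'{-90+5*i:4d}',*[f'{int(x):4d}' for x in r])
# centreline row profile: step/fence
for vv in range(196,256,2): 
    p=P[vv,306]; D=p[:2]-[.5472,.0342]; print(vv,(D@[c,sn]*1000).round(1),((p[2]-.0448)*1000).round(1),im[vv,306],end=' | ')
```

```text
y    -105 -100  -95  -90  -85  -80  -75  -70  -65  -60  -55  -50
 -90    0    0    0    0    0    0    0    0    0    0    0    0
 -85    0    0    0    0    0    0    0    0    0    0    0    0
 -80    0    0    0    0    0    0    0   17   21   19    0    0
 -75    0    0    0    0    0    0    0   19   21   19    0    0
 -70    0    0    0    0    0    0    0   17   19   17    0    0
 -65    0    0    0    0   18    0    0   18   18   17    0    0
 -60    0    0    0   17   18   15   49   51   50    0    0    0
 -55    0    0    0    0    0    0   52   52   51   44    0    0
 -50    0    0    0    0    0    0   51   52   52   46    0    0
 -45    0    0    0    0    0    0    0   50   50    0    0    0
 -40    0    0    0    0    0    0   22   21   22    0    0    0
 -35    0    0    0    0    0   20   22   21   21    0    0    4
 -30    0    0    0    0    0   21   22   22    0    0    0    6
 -25    0    0    0    0    0   22   21   22    0    0    0    5
 -20    0    0    0    0    0   22   22   22    0    0    0    5
 -15    0    0    0    0   20   21   22   22    0    0    0 
[... 431 characters left out ...]
 102 174] | 208 -4.2 5.9 [ 55  88 152] | 210 -4.1 12.8 [89 87 91] | 212 -1.3 12.1 [119 115 112] | 214 0.6 13.7 [152 150 142] | 216 2.8 14.6 [129 136 142] | 218 6.3 11.9 [ 96 120 145] | 220 8.5 12.8 [ 89 116 139] | 222 11.0 13.0 [ 96 121 144] | 224 13.4 13.5 [ 91 117 141] | 226 15.8 13.9 [ 94 119 144] | 228 19.1 12.1 [120 133 147] | 230 21.0 13.7 [152 152 141] | 232 23.9 13.0 [113 112 116] | 234 29.2 6.9 [ 72 105 170] | 236 32.0 6.7 [ 57 103 181] | 238 33.9 8.5 [ 55 101 179] | 240 37.4 6.8 [115 130 175] | 242 43.6 -0.9 [144 140 142] | 244 43.3 5.8 [32 34 31] | 246 43.3 11.7 [24 25 23] | 248 44.6 14.6 [33 28 30] | 250 47.2 14.8 [32 32 29] | 252 50.5 13.8 [31 30 27] | 254 52.4 15.5 [30 30 30] |
```

```bash
cat > arc.py <<'E'
from h import *
PH=.117; PIV=np.array([.5545,-.0403]); Z=.0955
def arm(t): a=np.pi+PH-t; return np.array([np.cos(a),np.sin(a)])
def tan(t): a=np.pi+PH-t; return np.array([np.sin(a),-np.cos(a)])
def yaw(t): return np.pi+PH-.07-.65*t
def pose(t,off=0,z=Z):
    y=yaw(t); p=PIV+.05*arm(t)+off*np.array([np.sin(y),-np.cos(y)])
    return [p[0],p[1],z],[np.pi,0,y]
def go(t,off=0,z=Z,vel=.08,**k): p,o=pose(t,off,z); return manip.servo_line(p,o,vel=vel,**k)
def ft(t,f0): return -(np.array(read_force())-f0)[:2]@tan(t)
E
python3 - <<'E'
from arc import *
manip.gripper_to(.026,20)
go(.183,0,.16,vel=.2); f0=np.array(read_force())
print('hit',go(.183,0,Z,vel=.08,until_force=6)); print(read_time(),read_eef_pos(),read_opening(),read_force()-f0)
f0=np.array(read_force()); np.save('f0.npy',f0)
for t in np.arange(.25,.96,.1):
    go(t,.006,vel=.06); print(round(t,2),ft(t,f0).round(2),(read_force()-f0).round(2),read_time())
snap('side','s2'); snap('scene','sc2')
a=cv2.imread('pics/side_tmp.png'); im=load('s2')[0][225:325,260:390]; cv2.imwrite('pics/s2c.png',cv2.resize(im,None,fx=5,fy=5,interpolation=2))
E
```

```text
hit False
6.2083 [ 0.50482958 -0.03715876  0.09577491] 0.025928082466418187 [ 0.54156828  0.34554785 -0.25705049]
0.25 1.41 [-0.61 -1.34 -0.77] 6.5167
0.35 0.87 [ 0.71 -1.06 -0.33] 6.7667
0.45 1.04 [-0.88 -0.8  -0.16] 7.0167
0.55 1.14 [-0.51 -1.02  0.  ] 7.2667
0.65 0.72 [-0.26 -0.68  0.92] 7.5167
0.75 0.38 [ 0.6  -0.91 -0.18] 7.7667
0.85 0.65 [ 0.27 -1.11  0.95] 8.0167
0.95 0.53 [-0.88  0.18 -0.27] 8.2667[ WARN:0@3.003] global loadsave.cpp:275 findDecoder imread_('pics/side_tmp.png'): can't open/read file: check file path/integrity
```

View pics/s2c.png

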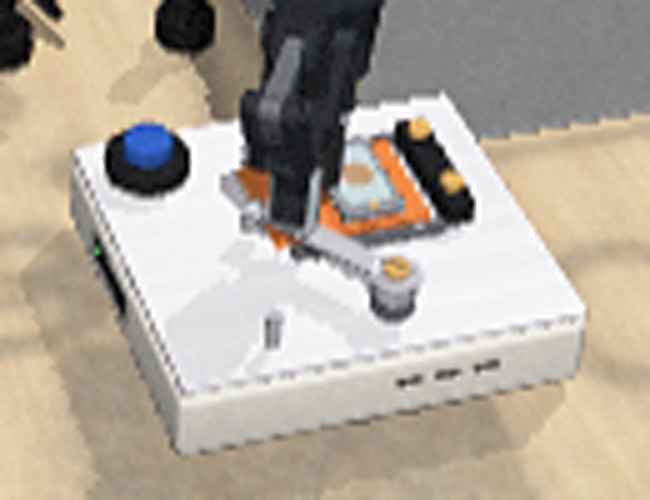

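The crop shows the fingers straddling the knob, with the clip swung to about 1 rad and its tip at the carrier's ramp; the park stop post stands at (272,330). I continue with force monitoring.

```bash
cat >> arc.py <<'E'
def favg(t,f0,n=6):
    a=[]
    for _ in range(n): a.append(ft(t,f0)); manip.sleep(.015)
    return np.mean(a)
E
python3 - <<'E'
from arc import *
f0=np.load('f0.npy'); t=.95; log=[]
while t<1.75:
    st=.04 if t<1.3 else .008
    t+=st; go(t,.006,vel=.04 if t<1.3 else .02,until_force=7)
    f=favg(t,f0,4); log.append((round(t,3),round(f,1)))
    if f>8 or read_time()>28: break
print(log); print(read_time(),read_eef_pos(),(read_force()-f0).round(1))
E
```

```text
[(0.99, np.float64(0.4)), (1.03, np.float64(0.5)), (1.07, np.float64(1.0)), (1.11, np.float64(0.6)), (1.15, np.float64(2.4)), (1.19, np.float64(3.0)), (1.23, np.float64(0.7)), (1.27, np.float64(0.6)), (1.31, np.float64(0.5)), (1.318, np.float64(1.0)), (1.326, np.float64(2.4)), (1.334, np.float64(2.4)), (1.342, np.float64(2.2)), (1.35, np.float64(2.4)), (1.358, np.float64(2.5)), (1.366, np.float64(2.0)), (1.374, np.float64(2.5)), (1.382, np.float64(2.2)), (1.39, np.float64(2.0)), (1.398, np.float64(2.4)), (1.406, np.float64(2.1)), (1.414, np.float64(2.1)), (1.422, np.float64(1.8)), (1.43, np.float64(2.4)), (1.438, np.float64(1.7)), (1.446, np.float64(2.2)), (1.454, np.float64(2.0)), (1.462, np.float64(2.3)), (1.47, np.float64(1.8)), (1.478, np.float64(2.1)), (1.486, np.float64(1.8)), (1.494, np.float64(2.1)), (1.502, np.float64(4.5)), (1.51, np.float64(4.6)), (1.518, np.float64(4.8)), (1.526, np.float64(4.8)), (1.534, np.float64(3.9)), (1.542, np.float64(5.5)), (1.55, np.float64(6.1)), (1.558, np.float64(7.9)), (1.566, np.float64(9.6))]
21.35 [0.55261327 0.012468   0.09533158] [-9.1 -1.7  3.4]
```

Run:
```python
from arc import *
f0=np.load('f0.npy'); t=1.566; f=favg(t,f0,8); log=[f]
for _ in range(8):
    if f>10: break
    t+=.003; go(t,.006,vel=.02,until_force=4); f=favg(t,f0,8); log.append((round(t,3),f))
for _ in range(6): manip.sleep(.12); log.append(favg(t,f0,4))
print(np.array([l if np.isscalar(l) else l[1] for l in log]).round(1),t)
go(t,0.0,vel=.03); print('free',(read_force()-f0).round(1)); go(t,0.0,.16,vel=.15)
np.save('t.npy',t)
# button
manip.gripper_to(0.0); 
manip.servo_line([.4673,.0662,.16],[np.pi,0,2.9],vel=.25)
m=snap('wrist','w3'); print(read_time(),read_eef_pos())
from pose import an
im,d,P,h,s,v=an('w3'); b=(h>100)&(h<130)&(s>120)&(abs(P[...,2]-.064)<.012)&(abs(P[...,0]-.467)<.03)&(abs(P[...,1]-.066)<.03); q=P[b]; print(len(q),np.median(q,0) if len(q) else 0)
r=((h<4)|(h>174))&(s>150)&(P[...,2]>.085)&(P[...,2]<.105)&(P[...,0]>.45)&(P[...,0]<.65); print('knob',np.median(P[r],0))
```

```text
[ 9.1 10.  10.6 10.6 10.9 10.7 11.  11.  10.5] 1.5719999999999998
free [ 0.  -2.   0.7]
25.5833 [0.46795134 0.0657564  0.16008848]
937 [0.46608448 0.06723282 0.06543654]
knob [nan nan nan]
  return _methods._mean(a, axis=axis, dtype=dtype,
  ret = um.true_divide(
```

View pics/w3.png

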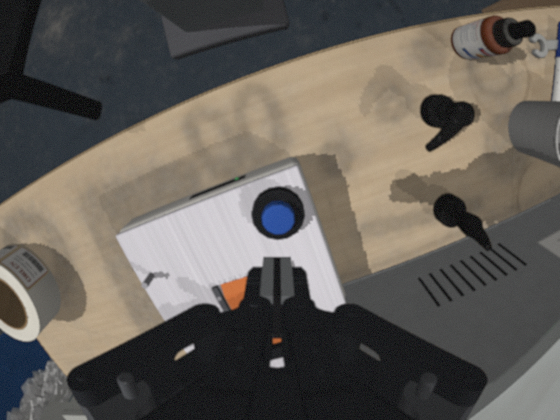

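The wrist view shows the closed fingertips at (278,270) beside the button at (278,215), tip to be lowered onto it; the knob is hidden.

Run:
```python
from arc import *
b=[.4664,.0668]
manip.servo_line([*b,.096],vel=.12); f0=np.array(read_force())
hit=manip.servo_line([*b,.079],vel=.02,until_force=8); print(hit,read_eef_pos(),(read_force()-f0).round(1))
manip.sleep(.3); print((read_force()-f0).round(1),read_eef_pos()[2])
manip.servo_line([*b,.12],vel=.1); print(read_time())
# look at button/clip from a retreated pose
manip.servo_line([.44,-.03,.24],[np.pi,0,3.14],vel=.25); snap('wrist','w4')
from pose import an
im,d,P,h,s,v=an('w4')
r=((h<4)|(h>174))&(s>150)&(P[...,2]>.09)&(P[...,2]<.105)&(P[...,0]>.45)&(P[...,0]<.65); k=np.median(P[r],0); print('knob',k,read_time())
c=im[60:330,150:450]; cv2.imwrite('pics/w4c.png',cv2.resize(c,None,fx=2.2,fy=2.2))
```

```text
True [0.46664578 0.06705903 0.0827912 ] [-3.9  1.8 19.6]
[-3.3  1.6 16.3] 0.0828433837704386
27.75
knob [0.54231848 0.01022501 0.09501114] 28.575
```

View pics/w4c.png

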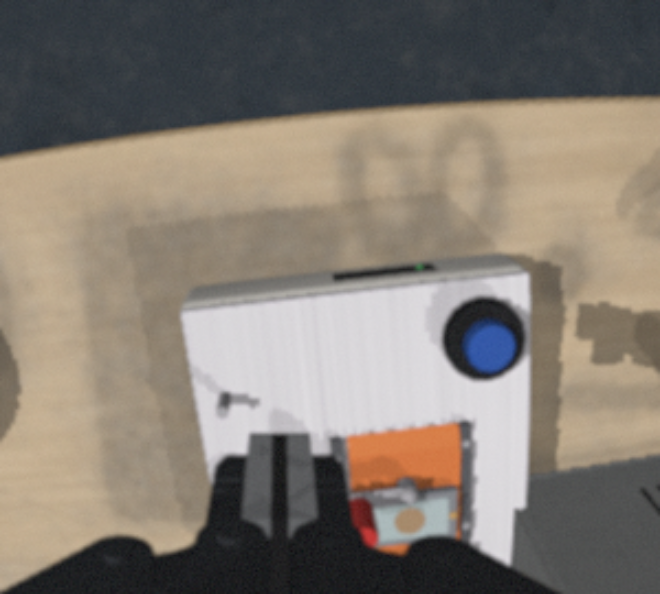

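The picture shows the button up again at (488,345), and the clip's tip bearing on the frame front at (405,492) over the orange ledge. Now I swing the clip back.

Run:
```python
from arc import *
t=float(np.load('t.npy'))
manip.gripper_to(.026); go(t,0,.16,vel=.2); f0=np.array(read_force())
print('hit',go(t,0,Z,vel=.08,until_force=5)); f0=np.array(read_force())
log=[]
while t>.1:
    t-=.03 if t>.95 else .08
    go(t,-.006,vel=.03 if t>.95 else .06); log.append((round(t,2),round(ft(t,f0),1)))
print(log,read_time())
log=[]
while t>-.12:
    t-=.015; go(t,-.006,vel=.03,until_force=6); f=favg(t,f0,4); log.append((round(t,3),round(f,1)))
    if f<-5: break
print(log,read_time())
```

```text
hit False
[(1.54, np.float64(-0.2)), (1.51, np.float64(-0.3)), (1.48, np.float64(-1.6)), (1.45, np.float64(-1.2)), (1.42, np.float64(-1.5)), (1.39, np.float64(-0.7)), (1.36, np.float64(-0.4)), (1.33, np.float64(-0.7)), (1.3, np.float64(0.1)), (1.27, np.float64(-0.6)), (1.24, np.float64(-0.7)), (1.21, np.float64(-0.1)), (1.18, np.float64(-0.1)), (1.15, np.float64(0.6)), (1.12, np.float64(-0.3)), (1.09, np.float64(-0.4)), (1.06, np.float64(-0.6)), (1.03, np.float64(-0.6)), (1.0, np.float64(0.6)), (0.97, np.float64(0.5)), (0.94, np.float64(0.2)), (0.86, np.float64(-1.1)), (0.78, np.float64(-0.7)), (0.7, np.float64(0.4)), (0.62, np.float64(-0.1)), (0.54, np.float64(0.0)), (0.46, np.float64(0.1)), (0.38, np.float64(0.1)), (0.3, np.float64(0.3)), (0.22, np.float64(0.7)), (0.14, np.float64(-0.4)), (0.06, np.float64(1.1))] 39.1667
[(0.047, np.float64(-0.0)), (0.032, np.float64(-0.9)), (0.017, np.float64(0.5)), (0.002, np.float64(0.2)), (-0.013, np.float64(-2.4)), (-0.028, np.float64(-6.9))] 41.0667
```

Stop felt at about 0. I release, lift and check.

Run:
```python
from arc import *
go(-.028,0,vel=.03); go(-.028,0,.17,vel=.15)
manip.servo_line([.48,-.01,.30],[np.pi,0,3.14],vel=.25); manip.sleep(.1); snap('wrist','w5'); print(read_time())
from pose import an
im,d,P,h,s,v=an('w5')
r=((h<4)|(h>174))&(s>150)&(P[...,2]>.09)&(P[...,2]<.105)&(P[...,0]>.45)&(P[...,0]<.65); k=np.median(P[r],0); a=k[:2]-PIV; print('knob',k,'th',np.pi+PH-np.arctan2(a[1],a[0])%(2*np.pi))
c,sn=np.cos(PH),np.sin(PH)
D=P[...,:2]-[.5472,.0342]; vx=(D@[c,sn])*1000; vy=(D@[-sn,c])*1000
for y0 in (-22,0,22):
    o=[(round(float(a)),round(float(z)*1000-45,1)) for a,z in sorted(zip(vx[(abs(vy-y0)<.7)&(vx>-10)&(vx<55)],P[...,2][(abs(vy-y0)<.7)&(vx>-10)&(vx<55)]))]; print(y0,o)
cv2.imwrite('pics/w5c.png',cv2.resize(im[110:300,190:390],None,fx=3,fy=3,interpolation=2))
```

```text
42.9167
knob [ 0.50425142 -0.04589385  0.09549495] th 0.006132948975546171
-22 [(-10, 5.6), (-9, 6.1), (-7, 4.9), (-6, 5.7), (-5, 6.2), (-4, 6.2), (-2, 6.2), (-1, 6.5), (-1, 5.5), (0, 6.2), (1, 5.1), (1, 10.3), (2, 5.7), (2, 11.2), (3, 13.2), (5, 11.7), (6, 11.7), (7, 12.4), (8, 12.0), (9, 10.9), (10, 11.7), (11, 12.6), (12, 13.9), (13, 13.7), (15, 13.5), (16, 13.1), (17, 13.0), (19, 12.0), (21, 12.0), (21, 11.3), (22, 11.9), (22, 11.5), (23, 13.9), (25, 12.3), (26, 11.8), (27, 13.4), (28, 13.7), (30, 12.7), (34, 6.7), (36, 6.2), (37, 7.1), (39, 6.6), (39, 6.1), (41, 4.7), (41, 7.2), (42, 8.7), (43, 9.8), (43, 12.2), (44, 13.2), (45, 17.4), (45, 19.7), (45, 16.7), (46, 12.9), (48, 17.1), (49, 17.8), (50, 18.4), (51, 19.2), (53, 18.0), (54, 19.1)]
0 [(-10, 5.3), (-8, 6.3), (-6, 5.9), (-5, 6.5), (-4, 6.5), (-2, 6.0), (-1, 5.5), (0, 7.2), (1, 5.4), (1, 10.6), (1, 7.1), (2, 6.2), (2, 12.0), (3, 12.7), (4, 13.1), (5, 13.5), (7, 11.8), (8, 12.7), (8, 12.4), (9, 13.2), (10, 11.6), (11, 13.1), (12, 12.5), (14, 12.9), (15, 12.7), (16, 13.4), (17, 14.0), (19, 12.2), (21, 12.5), (22, 12.3), (23, 12.9), (24, 13.8), (26, 12.6), (27, 13.3), (28, 13.5), (30, 12.9), (34, 7.4), (35, 6.0), (36, 7.2)]
22 [(-10, 5.6), (-9, 6.4), (-7, 5.9), (-6, 5.9), (-5, 6.8), (-3, 6.0), (-2, 6.6), (-1, 5.7), (0, 7.2), (1, 10.9), (1, 7.2), (2, 9.3), (2, 12.6), (3, 12.0), (5, 12.4), (5, 13.8), (7, 12.3), (9, 11.6), (10, 13.0), (11, 13.3), (12, 12.7), (14, 12.2), (14, 12.6), (15, 13.1), (17, 12.5), (17, 14.0), (19, 13.3), (21, 11.7), (22, 12.0), (23, 12.9), (25, 11.3), (27, 11.7), (27, 13.1), (29, 13.0), (30, 13.2), (35, 6.8), (37, 4.8), (37, 4.9), (38, 6.2), (39, 7.0), (41, 6.3), (42, 6.3), (42, 11.4), (43, 6.8), (44, 11.6), (44, 13.4), (45, 17.4), (45, 14.7), (46, 18.9), (47, 18.4), (49, 17.5), (50, 18.3), (52, 18.0), (52, 19.9), (54, 19.4)]
```

View pics/w5c.png

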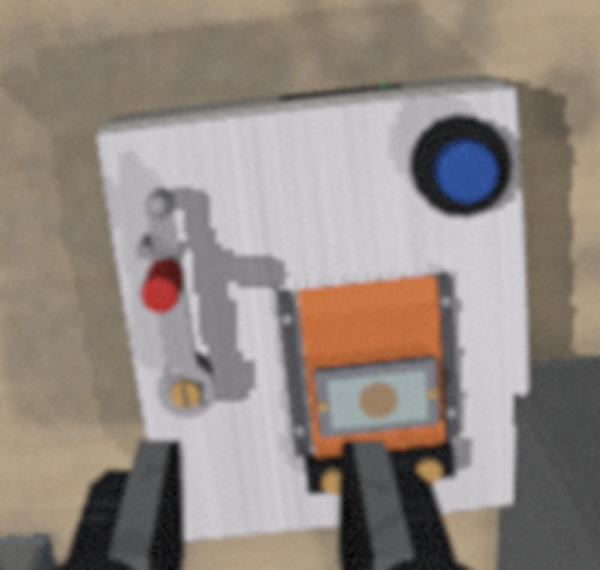

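The carrier sits against the fence with no gap at row 455, the clip is at its stop post at (150,245), and the button at (465,168) is up.

```bash
python3 -c "
from station import *
print(manip.sign_off(),read_time())"
```

```text
the job is handed in; nothing more can be done
the job is handed in; nothing more can be done
```

The job is handed in: I seated the clip with about 11 N at the knob and pressed the capture button fully down; the last picture shows it up again, the clip back on its park stop and the carrier still against the fence. The arm never went near the bottles and beaker.

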